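# Set a dismantled relay's parts in their rests

## Task

Lay out the dismantled relay for inspection by putting each of the four parts in the rest made for it: the knurled brass nut down over the post of the spindle stand, the bronze hinge pin lying lengthwise in the middle of the pin cradle between its lugs, the large coil standing upright in the large round cup and the small coil standing upright in the small round cup. Each part must sit fully down and be left at rest in its rest; leave the tin of shims where it is and do not bump the jaw clamp with its orange frame.

Things in the scene. Friction and masses are not known exactly. Their poses are not given: they have to be found in the camera images.
- nut: Knurled brass adjusting nut, a thick ring standing flat on the bench: outside diameter 46 mm, plain through bore 24 mm, height 24 mm, about 0.24 kg. Origin at the centre of its underside, z up along the bore.
- pin: Dull bronze hinge pin lying on the bench: 90 mm long along its x axis; round shank 16 mm in diameter with a 16 mm square head (16 mm long) at its -x end, which keeps it from rolling; about 0.15 kg. Origin on the pin's axis at the middle of its length (8 mm above what it lies on). Either end may point either way in the cradle.
- coil_large: Large relay coil standing upright: black end flanges 50 mm in diameter with copper winding between, height 44 mm, grippable anywhere across 50 mm, about 0.24 kg. Origin at the centre of its underside, z up along its axis.
- coil_small: Small relay coil standing upright, the same look: black end flanges 34 mm in diameter with copper winding between, height 36 mm, grippable anywhere across 34 mm, about 0.10 kg. Origin at the centre of its underside, z up along its axis.
- spindle_stand: Fixed rest for the nut: dark steel square plate 76 x 76 mm, 8 mm thick, with one upright steel post at its centre, 10 mm in diameter and rising 18 mm above the plate (top 26 mm above the bench). Origin at the centre of the plate's underside on the bench, z up; the seated nut's underside is 8 mm above it.
- pin_cradle: Fixed rest for the pin: black plate 110 (its x) x 52 mm (y), 6 mm thick, with four aluminium lugs, each 18 x 7 mm and 9 mm high (tops 15 mm above the bench), in pairs at x = -36 and +36 mm: a 30 mm wide channel along x between them, and a 54 mm free gap between the pairs for fingers. Origin at the centre of the underside, z up; the seated pin lies along x, its axis 14 mm above the origin.
- cup_large: Fixed grey round cup, the larger one: outside diameter 76 mm, inside 66 mm, rim 12 mm above the bench, inner floor 4 mm above the bench. Origin at the centre of its underside, z up. Rest of the large coil.
- cup_small: Fixed grey round cup, the smaller one: outside diameter 58 mm, inside 48 mm, rim 12 mm above the bench, inner floor 4 mm above the bench. Origin at the centre of its underside, z up. Rest of the small coil.
- shim_tin: Bystander: loose open aluminium tin holding steel shims, 75 mm (its x) x 100 mm (y) x 24 mm high, beyond the work. Origin at the centre of its underside. To be left where it is.
- jaw_clamp: Bystander: cast-iron jaw clamp fixed to the bench on the robot's left with an upright orange phenolic frame in its jaws. Base 150 mm (x) x 90 mm (y); the screw and its bar reach 93 mm to -x; the frame is 116 mm wide in y and its top is 147 mm above the bench. Origin at the centre of the base's underside. Not to be bumped.
Mind the look-alikes: they are no part of the job. What is meant by the pin is not purple, and is the smaller of those in its own colour. Of the things that look like the nut, the smaller one is meant.

How it is judged:
By the outcome, as a careful person would: the job done as asked, in the order asked, and still so for the second after the job is handed in, with the robot touching nothing.
It also fails if it takes over 102 s, if anything falls off the work surface, if the arm or the gripper's body presses on something with over 40 N, if the wrist force passes 120 N, or if a joint passes its speed limit or range.

## Robot

A 7-joint arm with a two-finger parallel gripper is mounted at the origin on the work surface. World frame = base frame: x ahead of the robot, y to its left, z up, the work surface at z = 0. Lengths are in m, angles in rad, forces in N, time in s.
With the tool pointing down it reaches from about 0.425 to 1.025 m from the base axis. Payload 9.4 kg.
Tool frame: the origin (TCP) lies on the centre line of the jaws, within the pads' length; the fingertips stand 14 mm ahead of it and the grasp point (between the pads) lies 5 mm behind it (bot.tips_ahead is the distance from the TCP to the fingertips, in m); z points along the fingers, y is the direction in which the jaws open and shut (so a half turn about z gives the same grasp; the last joint's range is limited). The gripper opens to 85 mm and grips with 20 to 120 N. Pads are 22 mm wide; open, the fingers measure 114 mm over their backs; the gripper's body (76 mm by 85 mm) begins 54 mm behind the grasp point. The pads swing forward as they close: fully open they stand 13 mm farther back than shut.
Start: joints at [-1.287, 0.599, -0.003, 1.599, 0.002, 0.943, -0.08], TCP at [0.256, 0.678, 0.245] pointing down, gripper open.
Joint ranges: [-2.57, 2.57], [-0.35, 1.97], [-1.29, 1.29], [0.11, 2.56], [-1.05, 4.19], [0.11, 1.86], [-2.63, 2.63]. Speed limits (rad/s): [2.22, 2.22, 3.01, 3.01, 3.14, 3.14, 3.14].

## Interface

Orientations are given as a unit quaternion [x, y, z, w].
In Python, from bench import bot gives the robot as it stands. The module is installed in compiled form; this text tells all that it offers.
- The arm moves only by the shell command python3 -m handwheel 'ROWS' [FORCE]. ROWS is JSON, a list of rows, each an object with "slide": the shift along the world's x, y, z in m, a list of three; "roll": the turn about the world's z in degrees; "hand": the finger opening in m, from 0 to 0.0854. A call has 1 to 10 rows; each row is the pose to reach, as a shift and turn from the pose measured when the call began; what a row does not reach only later rows make up. A row lasts 1/8 s, in which the tool goes at most 62.5 mm and 10.7 degrees, less where a joint would pass 70% of its speed; a pose out of reach is approached as far as the arm can. A call with a gripper value outside its range is refused whole. The fingers move at their own pace and stop on an object; FORCE is the grip in N (left out, the last holds). Time passes only in rows, so rows that repeat a pose let the fingers close. It gives the time, the measured TCP pose, the force and the opening at its end, in the units of the state.
- bot.observe(): the state, without advancing time (a new reading comes with each control period).
- bot.camera(name): name is "scene" or "top"; returns a dict with "color" (384x512x3 uint8, blue, green, red), "mtx" (3x3 intrinsics, pixels), "world_to_cam" (4x4, takes a point from world to camera coordinates). Camera axes: x right, y up, looking along -z (the intrinsics and any distortion apply to the point x, -y, -z); pixel columns grow to the right and rows downward; lengths in m; the calibration is good to about 2 mm. A picture is of the moment at which its call begins. There is no depth.
- bot.finish_job(): hands the job in, once; it reports no verdict.
The state is a dict: "time": time; "joint_positions": joint angles; "qvel": joint speeds; "joint_torque": joint torques, N m; "ee_pos": TCP position; "tcp_rot": TCP orientation; "force": force on the tool from outside, world axes, zero at the start; "wrist_torque": the same for the moment, N m; "opening": opening from 0.0 (shut) to 1.0 (fully open).
Only numpy, scipy, OpenCV 4.12 (cv2) and the standard library are available. Lean on these libraries where they do the work, as an engineer would, in place of code of your own. Each camera call takes 0.05 s, during which the arm holds its last target. There are 200 camera calls.

## Working session

There is one attempt and no reset: what is moved stays moved. The work goes in short steps, Python scripts to look and compute and a shell command to move; the robot and the scene stay as the last step left them, time stands still between calls to the robot, and variables do not carry over. Pictures are saved under pics/ and viewed, about 12 in all and at most 16, crops included, and the job is handed in when it is done.

```bash
mkdir -p pics; python3 - <<'E'
from bench import bot
import cv2,numpy as np
s=bot.observe();print(s['time'],s['ee_pos'],s['tcp_rot'],s['opening'])
for n in('top','scene'):
    c=bot.camera(n);cv2.imwrite(f'pics/{n}0.png',c['color']);np.savez(f'{n}.npz',**c);print(n,c['mtx'],c['world_to_cam'],c.keys())
    cv2.imwrite(f'pics/{n}0b.png',cv2.resize(c['color'],(800,600),interpolation=cv2.INTER_CUBIC))
E
```

```text
0.0 [0.25580556 0.67787856 0.24440711] [ 1.79388070e-01  9.83778069e-01 -7.92183393e-04 -5.53525040e-05] 1.0035241664371173
top [[386.60850202   0.         257.96553807]
 [  0.         386.60850202 190.00287617]
 [  0.           0.           1.        ]] [[-2.39450406e-04 -9.99890427e-01  1.48012387e-02  1.11906732e-01]
 [ 9.97485203e-01  8.10210222e-04  7.08703982e-02 -5.44486771e-01]
 [-7.08746248e-02  1.47809866e-02  9.97375712e-01 -1.15334907e+00]
 [ 0.00000000e+00  0.00000000e+00  0.00000000e+00  1.00000000e+00]] dict_keys(['color', 'mtx', 'world_to_cam'])
scene [[358.72740246   0.         261.91543829]
 [  0.         358.72740246 190.42645588]
 [  0.           0.           1.        ]] [[-0.6452127   0.76383771 -0.01589096  0.22572669]
 [-0.63450541 -0.52414827  0.56804178  0.37694843]
 [ 0.42556252  0.37659067  0.82284629 -1.53266764]
 [ 0.          0.          0.          1.        ]] dict_keys(['color', 'mtx', 'world_to_cam'])
```

View pics/top0b.png

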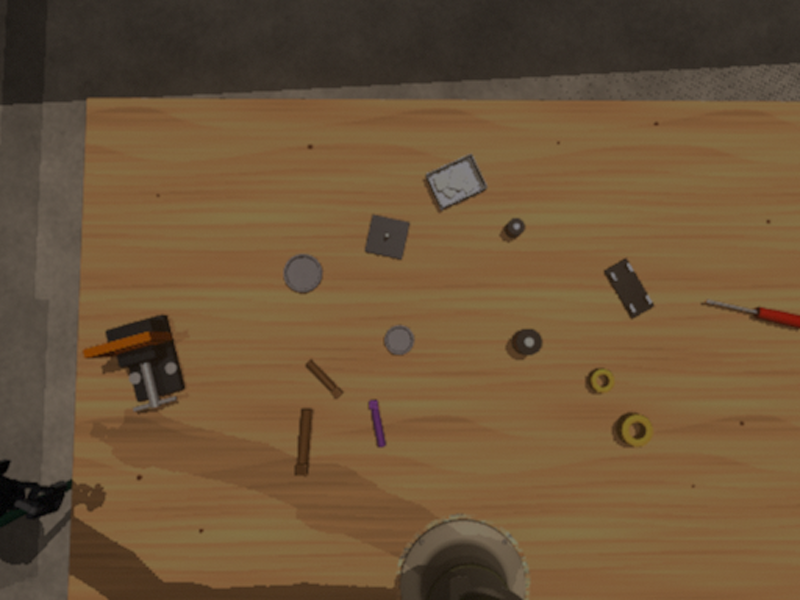

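View pics/scene0b.png

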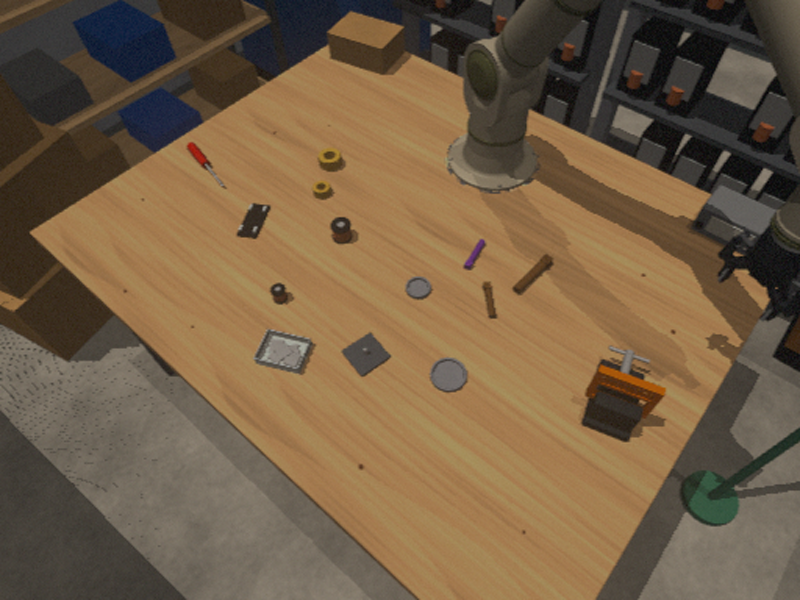

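Candidates (800-px top view):
- **Pin:** small brown (324,378), large brown (305,441) and purple (377,423). I choose (324,378).
- **Nut:** small (600,380) and large (635,430). I choose (600,380).
- **Coils:** (527,342) is large and (514,228) is small.
- **Rests:** large cup (303,273), small cup (399,340), stand (387,237), cradle (629,288).

Next I measure these by segmentation and check the choices in a crop.

```bash
cat > h.py <<'E'
import numpy as np,cv2
from bench import bot
def back(c,u,v,z):
    "pixel -> world at height z"
    K=c['mtx'];T=c['world_to_cam'];R=T[:3,:3];o=-R.T@T[:3,3]
    d=np.linalg.inv(K)@[u,v,1];d=R.T@(d*[1,-1,-1]);return o+d*(z-o[2])/d[2]
def proj(c,p):
    T=c['world_to_cam'];q=(T[:3,:3]@p+T[:3,3])*[1,-1,-1];q=c['mtx']@q;return q[:2]/q[2]
def seg(c,u,v,r,mode):
    "contour blob nearest (u,v) within window r, wood excluded"
    im=c['color'];x0,y0=int(u-r),int(v-r);w=im[y0:y0+2*r+1,x0:x0+2*r+1]
    w=cv2.resize(w,None,fx=8,fy=8,interpolation=cv2.INTER_CUBIC)
    h=cv2.cvtColor(w,cv2.COLOR_BGR2HSV).astype(int)
    f=w.astype(int)
    if mode=='dark': m=f[...,2]<0.72*np.median(f[...,2])
    if mode=='grey': m=h[...,1]<90
    if mode=='yel': m=(h[...,0]>21)&(h[...,1]>110)
    m=cv2.morphologyEx(m.astype(np.uint8),cv2.MORPH_OPEN,np.ones((5,5)))
    cs,_=cv2.findContours(m,cv2.RETR_EXTERNAL,cv2.CHAIN_APPROX_NONE)
    k=max(cs,key=cv2.contourArea)
    P=k[:,0]/8.-7/16+[x0,y0]
    return P,w,k
E
cat > m.py <<'E'
from h import *
c=dict(np.load('top.npz'));T=[]
for n,u,v,r,mode,z in [('nut',600,380,13,'yel',.024),('bignut',635,430,17,'yel',.024),('pin',324,378,20,'dark',.012),('bigpin',305,441,26,'dark',.012),('coilL',527,342,16,'grey',.03),('coilS',514,228,13,'grey',.03),('stand',387,237,20,'grey',.008),('cradle',629,288,25,'grey',.006),('cupL',303,273,19,'grey',.012),('cupS',399,340,16,'grey',.012)]:
    P,w,k=seg(c,u*.64,v*.64,r,mode)
    W=np.array([back(c,*p,z)[:2] for p in P]).astype(np.float32)
    rc=cv2.minAreaRect(W*1000);print(n,np.round(rc[0],1),np.round(rc[1],1),round(rc[2],1))
    cv2.drawContours(w,[k],-1,(0,0,255),1);T.append(cv2.resize(w,(200,200)))
while len(T)<12:T.append(T[0]*0)
cv2.imwrite('pics/mos.png',np.vstack([np.hstack(T[i:i+4]) for i in(0,4,8)]))
E
python3 m.py
```

```text
nut [ 385.8 -269.8] [41.8 40. ] 13.8
bignut [ 291.3 -333. ] [54.2 55.1] 75.5
pin [387.8 265.9] [89.  19.7] 43.5
bigpin [267.8 303.3] [ 27.9 128.1] 86.0
coilL [ 463.1 -128.6] [34.8 26.4] 1.1
coilS [ 682.  -106.3] [28.2 28.9] 44.5
stand [665.  144.6] [73.8 74.8] 77.9
cradle [ 588.4 -312.4] [42.  34.2] 28.5
cupL [593.  308.9] [74.7 75. ] 0.1
cupS [462.5 120.8] [56.9 56.3] 90.0
```

View pics/mos.png

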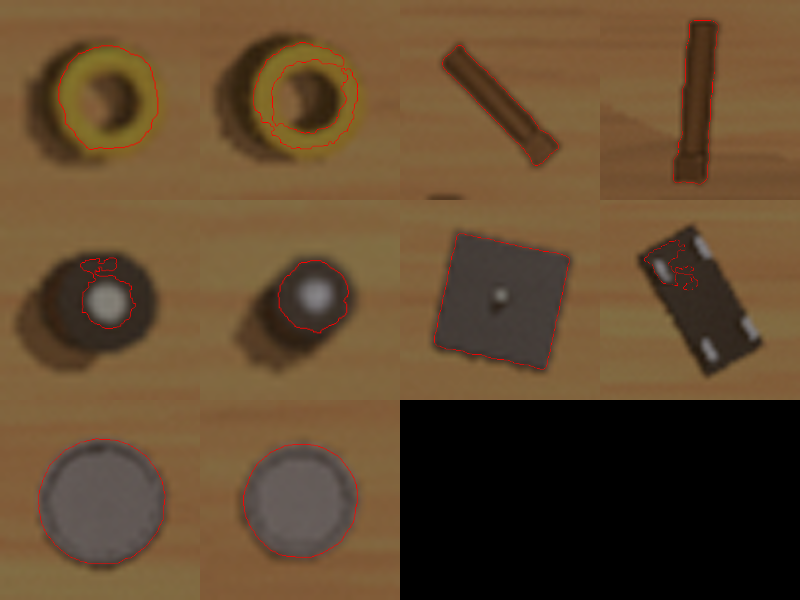

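```bash
cat > m2.py <<'E'
from h import *
c=dict(np.load('top.npz'))
def tile(u,v,r,a,b,z):
    k=200/(2*r+1);return back(c,int(u*.64-r)+a/k-.5,int(v*.64-r)+b/k-.5,z)[:2]*1000
print('nut bore',tile(600,380,13,110,101,.024),tile(600,380,13,109,97,.024))
print('L',tile(527,342,16,108,102,.044),'L ends',tile(527,342,16,54,102,.04),tile(527,342,16,157,102,.044))
print('S',tile(514,228,13,117,96,.036))
L=np.array([tile(629,288,25,a,b,.015) for a,b in[(61,69),(102,47),(109,149),(150,128)]]);print(L,L.mean(0))
d=(L[0]+L[1]-L[2]-L[3])/2;print('pair dist',np.hypot(*d),np.degrees(np.arctan2(d[1],d[0])),np.hypot(*(L[0]-L[1])))
q=[(640,258),(692,226),(762,343),(708,377)];q=np.array([tile(629,288,25,a-600,b-200,.006) for a,b in q]);print('plate',q.mean(0))
from scipy.spatial.transform import Rotation as R
s=bot.observe();print(R.from_quat(s['tcp_rot']).as_matrix().round(3))
E
python3 m2.py
```

```text
nut bore [ 384.46124636 -270.28664105] [ 386.0713744  -269.91746105]
L [ 458.81409118 -125.30544247] L ends [458.81225766 -99.66756347] [ 458.80756018 -149.30972529]
S [ 681.24314339 -106.12100026]
[[ 587.75386211 -298.85816126]
 [ 605.09790546 -331.53733997]
 [ 525.19120929 -334.87032189]
 [ 541.60627402 -367.47079138]] [ 564.91231272 -333.18415362]
pair dist 72.57040318024113 29.715608064059985 36.99654796525839
plate [ 563.60067506 -332.69944252]
[[-0.936  0.353 -0.   ]
 [ 0.353  0.936 -0.001]
 [-0.    -0.001 -1.   ]]
```

The sizes check out: lug pairs 72.6 x 37 mm, pin 89 mm, cups 75 and 57 mm. Poses in mm:
- Nut: (386,-270)
- Pin: (388,266) at 43.5°
- Large coil: (459,-125)
- Small coil: (681,-106)
- Stand: (665,145)
- Cradle: (565,-333) at 29.7°
- Large cup: (593,309)
- Small cup: (462,121)

I start with the nut.

```bash
python3 -m handwheel '[{"slide":[0.304,-0.6,0],"roll":-69,"hand":0.085},{"slide":[0.304,-0.6,0],"roll":-69,"hand":0.085},{"slide":[0.304,-0.6,0],"roll":-69,"hand":0.085},{"slide":[0.304,-0.6,0],"roll":-69,"hand":0.085},{"slide":[0.304,-0.6,0],"roll":-69,"hand":0.085},{"slide":[0.304,-0.6,0],"roll":-69,"hand":0.085},{"slide":[0.304,-0.6,0],"roll":-69,"hand":0.085},{"slide":[0.304,-0.6,0],"roll":-69,"hand":0.085},{"slide":[0.304,-0.6,0],"roll":-69,"hand":0.085},{"slide":[0.304,-0.6,0],"roll":-69,"hand":0.085}]' 40; python3 -c "
from h import *;print(bot.tips_ahead)"
```

```text
time: 1.35
ee_pos: [0.5387, 0.119, 0.2445]
tcp_rot: [0.705, 0.709, -0.001, -0.001]
force: [1.4, 0.1, -0.7]
opening: 0.995
0.014
```

```bash
python3 -m handwheel '[{"slide":[-0.04,-0.1,0],"roll":0,"hand":0.085},{"slide":[-0.08,-0.2,-0.02],"roll":0,"hand":0.085},{"slide":[-0.153,-0.389,-0.12],"roll":0,"hand":0.085},{"slide":[-0.153,-0.389,-0.12],"roll":0,"hand":0.085},{"slide":[-0.153,-0.389,-0.12],"roll":0,"hand":0.085},{"slide":[-0.153,-0.389,-0.12],"roll":0,"hand":0.085},{"slide":[-0.153,-0.389,-0.12],"roll":0,"hand":0.085},{"slide":[-0.153,-0.389,-0.12],"roll":0,"hand":0.085},{"slide":[-0.153,-0.389,-0.12],"roll":0,"hand":0.085},{"slide":[-0.153,-0.389,-0.12],"roll":0,"hand":0.085}]' 40
cat > look.py <<'E'
from h import *
import sys
n=sys.argv[1];x,y,z,r=map(float,sys.argv[2:6]);T=[]
for cam in('top','scene'):
    c=bot.camera(cam);u,v=proj(c,np.array([x,y,z])/1000);u,v=int(np.clip(u,r,511-r)),int(np.clip(v,r,383-r));r=int(r)
    T.append(cv2.resize(c['color'][v-r:v+r,u-r:u+r],(400,400),interpolation=cv2.INTER_CUBIC))
    print(cam,'origin',u-r,v-r,'scale',200/r)
cv2.imwrite(f'pics/{n}.png',cv2.convertScaleAbs(np.hstack(T),alpha=1.5))
E
python3 look.py nut1 386 -270 50 30
```

```text
time: 2.6
ee_pos: [0.3866, -0.2687, 0.1248]
tcp_rot: [0.704, 0.71, -0.0, -0.0]
force: [0.8, 0.3, -0.6]
opening: 0.991
top origin 358 213 scale 6.666666666666667
scene origin 174 84 scale 6.666666666666667
```

View pics/nut1.png

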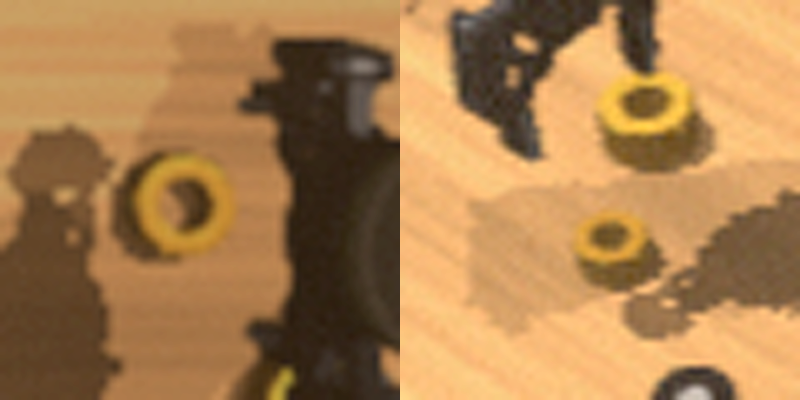

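The left tile shows the nut at (184,203), bore clear, with the jaws above it offset only by perspective. That agrees with my estimate, so I descend and grip.

```bash
python3 -m handwheel '[{"slide":[-0.001,-0.001,-0.05],"roll":0,"hand":0.085},{"slide":[-0.001,-0.001,-0.09],"roll":0,"hand":0.085},{"slide":[-0.001,-0.001,-0.106],"roll":0,"hand":0.085},{"slide":[-0.001,-0.001,-0.106],"roll":0,"hand":0.085},{"slide":[-0.001,-0.001,-0.106],"roll":0,"hand":0.03},{"slide":[-0.001,-0.001,-0.106],"roll":0,"hand":0.03},{"slide":[-0.001,-0.001,-0.106],"roll":0,"hand":0.03},{"slide":[-0.001,-0.001,-0.106],"roll":0,"hand":0.03},{"slide":[-0.001,-0.001,-0.106],"roll":0,"hand":0.03},{"slide":[-0.001,-0.001,-0.106],"roll":0,"hand":0.03}]' 40
```

```text
time: 3.95
ee_pos: [0.3862, -0.2693, 0.0196]
tcp_rot: [0.703, 0.711, 0.0, 0.0]
force: [0.5, 1.9, 6.2]
opening: 0.521
```

```bash
python3 -m handwheel '[{"slide":[0,0,0.05],"roll":0,"hand":0.03},{"slide":[0,0,0.1],"roll":0,"hand":0.03},{"slide":[0.05,0.074,0.12],"roll":0,"hand":0.03},{"slide":[0.279,0.414,0.12],"roll":0,"hand":0.03},{"slide":[0.279,0.414,0.12],"roll":0,"hand":0.03},{"slide":[0.279,0.414,0.12],"roll":0,"hand":0.03},{"slide":[0.279,0.414,0.12],"roll":0,"hand":0.03},{"slide":[0.279,0.414,0.12],"roll":0,"hand":0.03},{"slide":[0.279,0.414,0.12],"roll":0,"hand":0.03},{"slide":[0.279,0.414,0.12],"roll":0,"hand":0.03}]' 40
python3 -m handwheel '[{"slide":[0,0,0],"roll":0,"hand":0.03},{"slide":[0,0,0],"roll":0,"hand":0.03}]' 40
python3 look.py nut2 665 145 60 34
```

```text
time: 5.2
ee_pos: [0.665, 0.1462, 0.1397]
tcp_rot: [0.703, 0.711, -0.0, 0.0]
force: [1.4, -1.7, -4.1]
opening: 0.519
time: 5.45
ee_pos: [0.6642, 0.1463, 0.1393]
tcp_rot: [0.703, 0.711, -0.001, 0.0]
force: [0.1, -1.3, -2.9]
opening: 0.516
top origin 212 114 scale 5.882352941176471
scene origin 198 183 scale 5.882352941176471
```

View pics/nut2.png

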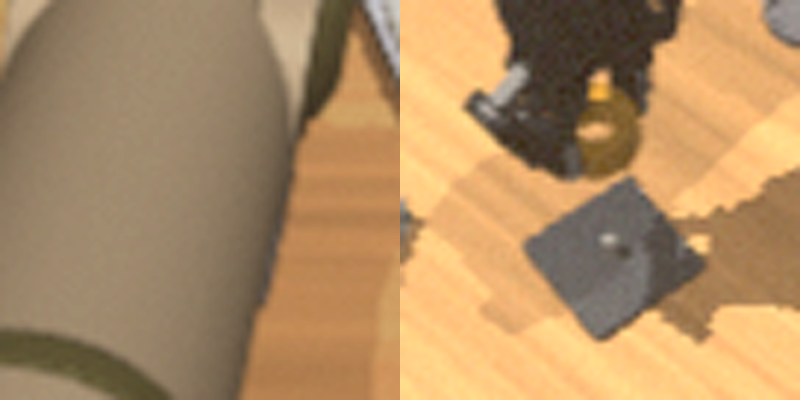

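```bash
python3 - <<'E'
from h import *
c=bot.camera('scene');s=bot.observe();p=s['ee_pos'];sc=8;r=25
u,v=proj(c,p);x0,y0=int(u)-r,int(v)-r
a=cv2.resize(c['color'][y0:y0+2*r,x0:x0+2*r],(400,400),interpolation=cv2.INTER_CUBIC);a=cv2.convertScaleAbs(a,alpha=1.8);b=a.copy()
t=np.linspace(0,2*np.pi,60)
for R,dz,col in((.023,.0044,(0,255,0)),(.012,.0044,(255,255,0)),(.023,-.0196,(0,0,255)),(.012,-.0196,(255,0,255))):
    q=np.array([(proj(c,p+[R*np.cos(k),R*np.sin(k),dz])-[x0,y0]+.5)*sc for k in t]).astype(int)
    cv2.polylines(b,[q],True,col,1)
cv2.imwrite('pics/nut3.png',np.hstack([a,b]))
E
```

```text
(no output)
```

View pics/nut3.png

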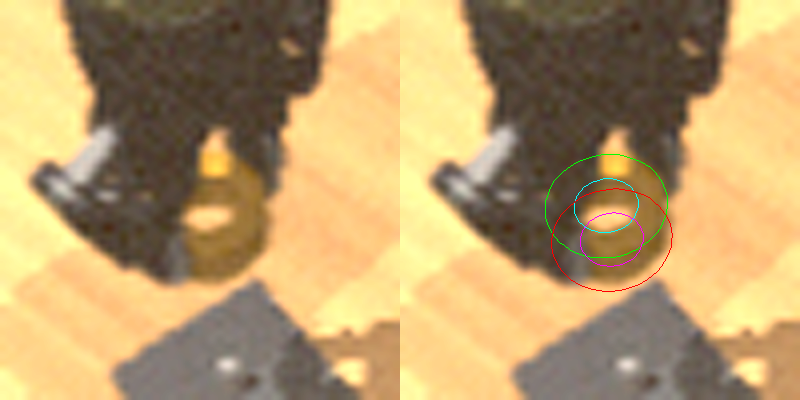

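The level-nut outline matches, and the see-through gap lies where the two bore rings overlap. I lower it over the post.

```bash
python3 -m handwheel '[{"slide":[0.001,-0.001,-0.04],"roll":0,"hand":0.03},{"slide":[0.001,-0.001,-0.08],"roll":0,"hand":0.03},{"slide":[0.001,-0.001,-0.095],"roll":0,"hand":0.03},{"slide":[0.001,-0.001,-0.107],"roll":0,"hand":0.03},{"slide":[0.001,-0.001,-0.111],"roll":0,"hand":0.03},{"slide":[0.001,-0.001,-0.111],"roll":0,"hand":0.03},{"slide":[0.001,-0.001,-0.111],"roll":0,"hand":0.03}]' 40
```

```text
time: 6.48
ee_pos: [0.6659, 0.1436, 0.0299]
tcp_rot: [0.704, 0.71, -0.0, 0.001]
force: [-0.6, 0.9, -2.5]
opening: 0.514
```

```bash
python3 -m handwheel '[{"slide":[-0.001,0.001,-0.0025],"roll":0,"hand":0.03},{"slide":[-0.001,0.001,-0.003],"roll":0,"hand":0.03},{"slide":[-0.001,0.001,-0.003],"roll":0,"hand":0.085},{"slide":[-0.001,0.001,-0.003],"roll":0,"hand":0.085},{"slide":[-0.001,0.001,-0.003],"roll":0,"hand":0.085},{"slide":[-0.001,0.001,-0.003],"roll":0,"hand":0.085},{"slide":[-0.001,0.001,0.04],"roll":0,"hand":0.085},{"slide":[-0.001,0.001,0.1],"roll":0,"hand":0.085},{"slide":[-0.001,0.001,0.12],"roll":0,"hand":0.085}]' 40
```

```text
time: 7.6
ee_pos: [0.6664, 0.1444, 0.1534]
tcp_rot: [0.704, 0.71, 0.002, 0.002]
force: [-0.1, 0.3, -0.1]
opening: 0.996
```

```bash
python3 -m handwheel '[{"slide":[-0.06,0.027,0],"roll":-10,"hand":0.085},{"slide":[-0.278,0.122,-0.05],"roll":-47,"hand":0.05},{"slide":[-0.278,0.122,-0.05],"roll":-47,"hand":0.05},{"slide":[-0.278,0.122,-0.05],"roll":-47,"hand":0.05},{"slide":[-0.278,0.122,-0.05],"roll":-47,"hand":0.05},{"slide":[-0.278,0.122,-0.05],"roll":-47,"hand":0.05},{"slide":[-0.278,0.122,-0.05],"roll":-47,"hand":0.05},{"slide":[-0.278,0.122,-0.05],"roll":-47,"hand":0.05},{"slide":[-0.278,0.122,-0.05],"roll":-47,"hand":0.05}]' 40
python3 - <<'E'
from h import *
T=[]
for cam,P,r in(('top',(.388,.266,.03),30),('scene',(.388,.266,.05),30),('scene',(.665,.145,.02),25)):
    c=bot.camera(cam);u,v=proj(c,np.array(P));u,v=int(u),int(v)
    T.append(cv2.resize(c['color'][v-r:v+r,u-r:u+r],(266,266),interpolation=cv2.INTER_CUBIC))
cv2.imwrite('pics/pin1.png',cv2.convertScaleAbs(np.hstack(T),alpha=1.5))
E
```

```text
time: 8.72
ee_pos: [0.3895, 0.2659, 0.1036]
tcp_rot: [0.929, 0.37, 0.001, 0.002]
force: [0.9, 0.2, -0.3]
opening: 0.586
```

View pics/pin1.png

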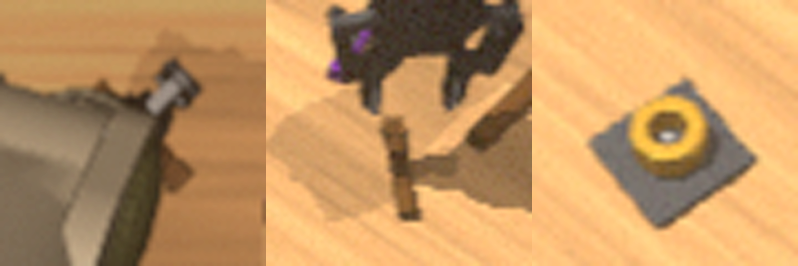

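The nut is seated level on the plate, with the post visible in the bore (third tile, (668,135)). The jaws straddle the pin, head end up, at (395,125). I descend and grip.

```bash
python3 -m handwheel '[{"slide":[-0.001,0,-0.05],"roll":0,"hand":0.05},{"slide":[-0.001,0,-0.08],"roll":0,"hand":0.05},{"slide":[-0.001,0,-0.086],"roll":0,"hand":0.05},{"slide":[-0.001,0,-0.086],"roll":0,"hand":0.05},{"slide":[-0.001,0,-0.086],"roll":0,"hand":0.01},{"slide":[-0.001,0,-0.086],"roll":0,"hand":0.01},{"slide":[-0.001,0,-0.086],"roll":0,"hand":0.01},{"slide":[-0.001,0,-0.086],"roll":0,"hand":0.01},{"slide":[-0.001,0,-0.086],"roll":0,"hand":0.01},{"slide":[-0.001,0,-0.086],"roll":0,"hand":0.01}]' 50
```

```text
time: 10.12
ee_pos: [0.3882, 0.2665, 0.0184]
tcp_rot: [0.929, 0.37, 0.002, 0.002]
force: [-0.3, -0.2, 7.5]
opening: 0.16
```

```bash
python3 -m handwheel '[{"slide":[0,0,0.05],"roll":0,"hand":0.01},{"slide":[0.01,-0.03,0.1],"roll":0,"hand":0.01},{"slide":[0.177,-0.6,0.12],"roll":-13.7,"hand":0.01},{"slide":[0.177,-0.6,0.12],"roll":-13.7,"hand":0.01},{"slide":[0.177,-0.6,0.12],"roll":-13.7,"hand":0.01},{"slide":[0.177,-0.6,0.12],"roll":-13.7,"hand":0.01},{"slide":[0.177,-0.6,0.12],"roll":-13.7,"hand":0.01},{"slide":[0.177,-0.6,0.12],"roll":-13.7,"hand":0.01},{"slide":[0.177,-0.6,0.12],"roll":-13.7,"hand":0.01},{"slide":[0.177,-0.6,0.12],"roll":-13.7,"hand":0.01}]' 50
```

```text
time: 11.38
ee_pos: [0.539, -0.2444, 0.1358]
tcp_rot: [0.966, 0.257, 0.002, 0.002]
force: [1.0, 0.8, -1.6]
opening: 0.155
```

```bash
python3 -m handwheel '[{"slide":[0.026,-0.088,-0.03],"roll":0,"hand":0.01},{"slide":[0.026,-0.088,-0.06],"roll":0,"hand":0.01},{"slide":[0.026,-0.088,-0.06],"roll":0,"hand":0.01},{"slide":[0.026,-0.088,-0.06],"roll":0,"hand":0.01},{"slide":[0.026,-0.088,-0.06],"roll":0,"hand":0.01},{"slide":[0.026,-0.088,-0.06],"roll":0,"hand":0.01}]' 50
python3 look.py pin2 565 -333 30 26
```

```text
time: 12.12
ee_pos: [0.5657, -0.3314, 0.0769]
tcp_rot: [0.966, 0.258, 0.002, 0.003]
force: [-0.3, 0.1, -2.3]
opening: 0.164
top origin 379 157 scale 7.6923076923076925
scene origin 134 110 scale 7.6923076923076925
```

View pics/pin2.png

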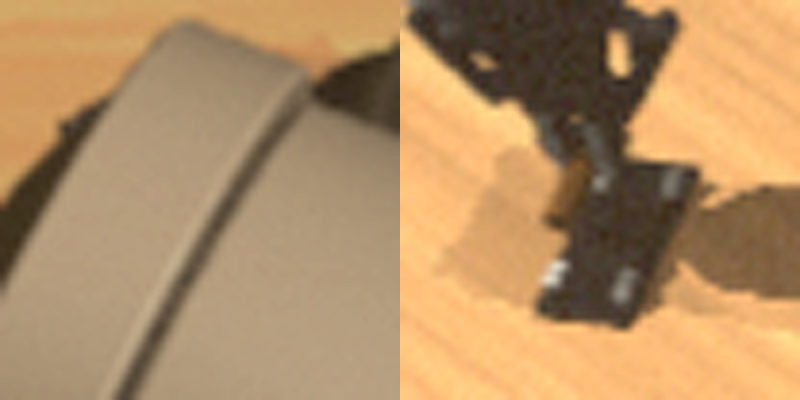

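```bash
python3 - <<'E'
from h import *
c=bot.camera('scene');s=bot.observe();p=s['ee_pos']+[0,0,-.0104];r=22;sc=400/2/r
u,v=proj(c,p+[.02,.01,-.03]);x0,y0=int(u)-r,int(v)-r
a=cv2.resize(c['color'][y0:y0+2*r,x0:x0+2*r],(400,400),interpolation=cv2.INTER_CUBIC);a=cv2.convertScaleAbs(a,alpha=1.8);b=a.copy()
d=np.array([np.cos(np.radians(29.8)),np.sin(np.radians(29.8)),0]);n=np.array([-d[1],d[0],0]);t=np.linspace(0,2*np.pi,30)
f=lambda q:tuple(int(k) for k in (proj(c,q)-[x0,y0]+.5)*sc)
for e in(-.045,.045):cv2.polylines(b,[np.array([f(p+e*d+.008*(np.cos(k)*n+np.sin(k)*np.array([0,0,1]))) for k in t])],True,(0,255,0),1)
cv2.line(b,f(p-.045*d),f(p+.045*d),(0,255,0),1)
o=np.array([.565,-.333,0])
cv2.polylines(b,[np.array([f(o+x*d+y*n+[0,0,.006]) for x,y in((.055,.026),(.055,-.026),(-.055,-.026),(-.055,.026))])],True,(0,0,255),1)
for x in(-.036,.036):
  for y in(-.0185,.0185):cv2.circle(b,f(o+x*d+y*n+[0,0,.015]),3,(255,255,0),1)
cv2.imwrite('pics/pin3.png',np.hstack([a,b]))
E
```

```text
(no output)
```

View pics/pin3.png

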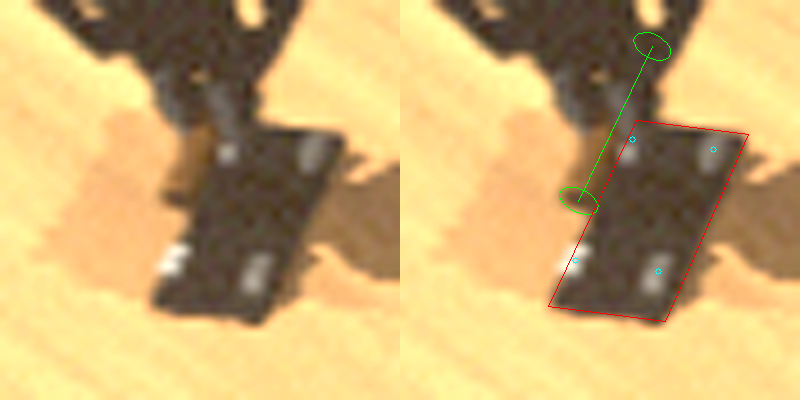

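The predicted pin and cradle outlines fit to about one pixel, so I lower it into the channel.

```bash
python3 -m handwheel '[{"slide":[-0.0007,-0.0015,-0.03],"roll":0,"hand":0.01},{"slide":[-0.0007,-0.0015,-0.045],"roll":0,"hand":0.01},{"slide":[-0.0007,-0.0015,-0.052],"roll":0,"hand":0.01},{"slide":[-0.0007,-0.0015,-0.052],"roll":0,"hand":0.01},{"slide":[-0.0007,-0.0015,-0.052],"roll":0,"hand":0.01},{"slide":[-0.0007,-0.0015,-0.052],"roll":0,"hand":0.01}]' 50
```

```text
time: 13.02
ee_pos: [0.5649, -0.3336, 0.0246]
tcp_rot: [0.966, 0.258, 0.002, 0.003]
force: [-0.4, 0.2, -0.4]
opening: 0.156
```

```bash
python3 -m handwheel '[{"slide":[0,0,0],"roll":0,"hand":0.03},{"slide":[0,0,0],"roll":0,"hand":0.05},{"slide":[0,0,0],"roll":0,"hand":0.05},{"slide":[0,0,0],"roll":0,"hand":0.05},{"slide":[0,0,0.05],"roll":0,"hand":0.05},{"slide":[0,0,0.1],"roll":0,"hand":0.085},{"slide":[-0.03,0.06,0.12],"roll":10,"hand":0.085},{"slide":[-0.06,0.12,0.12],"roll":20,"hand":0.085},{"slide":[-0.106,0.208,0.12],"roll":30,"hand":0.085},{"slide":[-0.106,0.208,0.12],"roll":30,"hand":0.085}]' 50
python3 - <<'E'
from h import *
T=[]
for cam,P,r in(('top',(.565,-.333,.01),26),('scene',(.565,-.333,.01),22),('top',(.459,-.125,.04),26),('scene',(.459,-.125,.04),26)):
    c=bot.camera(cam);u,v=proj(c,np.array(P));u,v=int(u),int(v)
    T.append(cv2.resize(c['color'][v-r:v+r,u-r:u+r],(300,300),interpolation=cv2.INTER_CUBIC))
cv2.imwrite('pics/pin4.png',cv2.convertScaleAbs(np.vstack([np.hstack(T[:2]),np.hstack(T[2:])]),alpha=1.5))
E
```

```text
time: 14.28
ee_pos: [0.4575, -0.1236, 0.145]
tcp_rot: [0.866, 0.5, 0.003, 0.002]
force: [0.4, 0.5, 0.1]
opening: 0.99
```

View pics/pin4.png

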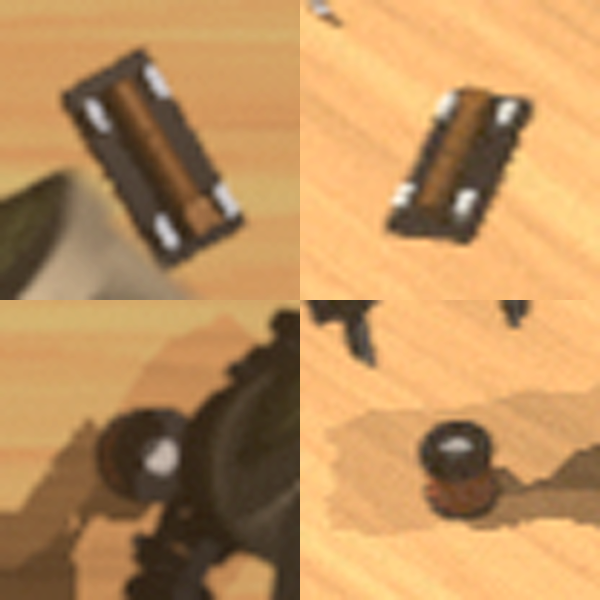

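The pin lies in the channel between all four lugs, and the large coil is clear below the jaws. I grip the coil.

```bash
python3 -m handwheel '[{"slide":[0.001,-0.002,-0.05],"roll":0,"hand":0.085},{"slide":[0.001,-0.002,-0.1],"roll":0,"hand":0.085},{"slide":[0.001,-0.002,-0.113],"roll":0,"hand":0.085},{"slide":[0.001,-0.002,-0.113],"roll":0,"hand":0.085},{"slide":[0.001,-0.002,-0.113],"roll":0,"hand":0.03},{"slide":[0.001,-0.002,-0.113],"roll":0,"hand":0.03},{"slide":[0.001,-0.002,-0.113],"roll":0,"hand":0.03},{"slide":[0.001,-0.002,-0.113],"roll":0,"hand":0.03},{"slide":[0.001,-0.002,-0.113],"roll":0,"hand":0.03}]' 40
python3 -m handwheel '[{"slide":[0,0,0.05],"roll":0,"hand":0.03},{"slide":[0.01,0.03,0.1],"roll":0,"hand":0.03},{"slide":[0.134,0.434,0.1],"roll":0,"hand":0.03},{"slide":[0.134,0.434,0.1],"roll":0,"hand":0.03},{"slide":[0.134,0.434,0.1],"roll":0,"hand":0.03},{"slide":[0.134,0.434,0.1],"roll":0,"hand":0.03},{"slide":[0.134,0.434,0.1],"roll":0,"hand":0.03},{"slide":[0.134,0.434,0.1],"roll":0,"hand":0.03},{"slide":[0.134,0.434,0.1],"roll":0,"hand":0.03},{"slide":[0.134,0.434,0.1],"roll":0,"hand":0.03}]' 40
```

```text
time: 15.6
ee_pos: [0.4605, -0.1272, 0.033]
tcp_rot: [0.866, 0.5, 0.004, 0.003]
force: [-0.0, -0.0, 6.2]
opening: 0.574
time: 16.85
ee_pos: [0.5938, 0.3127, 0.1326]
tcp_rot: [0.864, 0.503, 0.004, 0.002]
force: [-0.2, -1.0, -3.6]
opening: 0.567
```

```bash
python3 -m handwheel '[{"slide":[-0.001,-0.003,-0.03],"roll":0,"hand":0.03},{"slide":[-0.001,-0.003,-0.06],"roll":0,"hand":0.03},{"slide":[-0.001,-0.003,-0.06],"roll":0,"hand":0.03},{"slide":[-0.001,-0.003,-0.06],"roll":0,"hand":0.03}]' 40
cat > ov.py <<'E'
from h import *
import sys
R,H,zg,cx,cy,Rc=map(float,sys.argv[2:8])
c=bot.camera('scene');s=bot.observe();p=s['ee_pos'];r=24;sc=400/2/r
u,v=proj(c,p+[0,0,-.03]);x0,y0=int(u)-r,int(v)-r
a=cv2.resize(c['color'][y0:y0+2*r,x0:x0+2*r],(400,400),interpolation=cv2.INTER_CUBIC);a=cv2.convertScaleAbs(a,alpha=1.8);b=a.copy()
t=np.linspace(0,2*np.pi,60)
for o,rr,col in((p+[0,0,H-zg],R,(0,255,0)),(p+[0,0,-zg],R,(0,255,255)),(np.array([cx,cy,.012]),Rc,(0,0,255))):
    q=np.array([(proj(c,o+[rr*np.cos(k),rr*np.sin(k),0])-[x0,y0]+.5)*sc for k in t]).astype(int);cv2.polylines(b,[q],True,col,1)
cv2.imwrite(f'pics/{sys.argv[1]}.png',np.hstack([a,b]))
E
python3 ov.py cl1 .025 .044 .033 .593 .309 .038
```

```text
time: 17.35
ee_pos: [0.5933, 0.3091, 0.0739]
tcp_rot: [0.864, 0.503, 0.005, 0.002]
force: [0.6, 0.0, -1.9]
opening: 0.573
```

View pics/cl1.png

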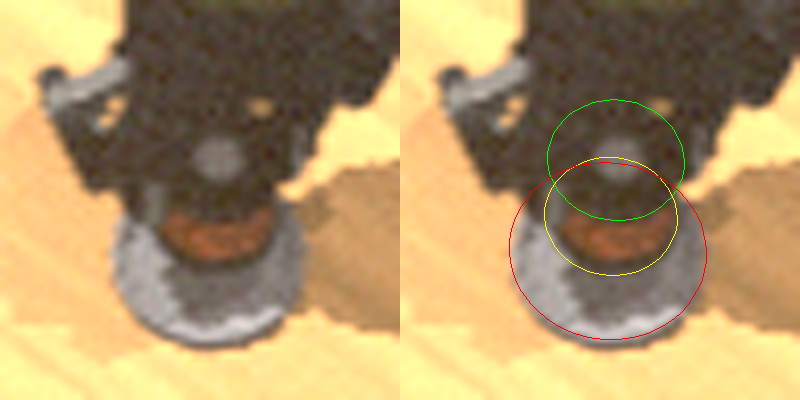

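The coil's core (218,158) matches the prediction and it is upright and centred over the cup to within about 2 mm. I lower it.

```bash
python3 -m handwheel '[{"slide":[0,0,-0.02],"roll":0,"hand":0.03},{"slide":[0,0,-0.032],"roll":0,"hand":0.03},{"slide":[0,0,-0.036],"roll":0,"hand":0.03},{"slide":[0,0,-0.037],"roll":0,"hand":0.03},{"slide":[0,0,-0.037],"roll":0,"hand":0.03},{"slide":[0,0,-0.037],"roll":0,"hand":0.03}]' 40
```

```text
time: 18.15
ee_pos: [0.5935, 0.3093, 0.0372]
tcp_rot: [0.864, 0.503, 0.005, 0.002]
force: [-1.3, -0.5, 0.3]
opening: 0.568
```

```bash
python3 -m handwheel '[{"slide":[0,0,0],"roll":0,"hand":0.06},{"slide":[0,0,0],"roll":0,"hand":0.085},{"slide":[0,0,0],"roll":0,"hand":0.085},{"slide":[0,0,0],"roll":0,"hand":0.085},{"slide":[0,0,0.04],"roll":0,"hand":0.085},{"slide":[0,0,0.09],"roll":0,"hand":0.085},{"slide":[0.01,-0.05,0.1],"roll":0,"hand":0.085},{"slide":[0.087,-0.415,0.1],"roll":0,"hand":0.085},{"slide":[0.087,-0.415,0.1],"roll":0,"hand":0.085},{"slide":[0.087,-0.415,0.1],"roll":0,"hand":0.085}]' 40
python3 -m handwheel '[{"slide":[0.061,-0.265,0],"roll":0,"hand":0.085}]' >/dev/null; python3 - <<'E'
from h import *
s=bot.observe();print(s['time'],(np.array([.681,-.106,.12])-s['ee_pos']).round(4))
E
```

```text
time: 19.4
ee_pos: [0.6425, 0.0741, 0.1374]
tcp_rot: [0.864, 0.503, 0.005, 0.002]
force: [1.3, 0.1, -0.0]
opening: 0.998
19.525 [ 0.0245 -0.119  -0.0174]
```

```bash
python3 -m handwheel '[{"slide":[0.0245,-0.119,-0.017],"roll":0,"hand":0.06},{"slide":[0.0245,-0.119,-0.017],"roll":0,"hand":0.06},{"slide":[0.0245,-0.119,-0.017],"roll":0,"hand":0.06},{"slide":[0.0245,-0.119,-0.017],"roll":0,"hand":0.06},{"slide":[0.0245,-0.119,-0.017],"roll":0,"hand":0.06}]' 40
python3 - <<'E'
from h import *
T=[]
for cam,P,r in(('top',(.593,.309,.03),26),('scene',(.593,.309,.03),22),('top',(.681,-.106,.04),26),('scene',(.681,-.106,.05),26)):
    c=bot.camera(cam);u,v=proj(c,np.array(P));u,v=int(u),int(v)
    T.append(cv2.resize(c['color'][v-r:v+r,u-r:u+r],(300,300),interpolation=cv2.INTER_CUBIC))
cv2.imwrite('pics/cs1.png',cv2.convertScaleAbs(np.vstack([np.hstack(T[:2]),np.hstack(T[2:])]),alpha=1.5))
E
```

```text
time: 20.15
ee_pos: [0.681, -0.1039, 0.1203]
tcp_rot: [0.864, 0.504, 0.006, 0.002]
force: [-0.2, 0.6, 0.1]
opening: 0.705
```

View pics/cs1.png

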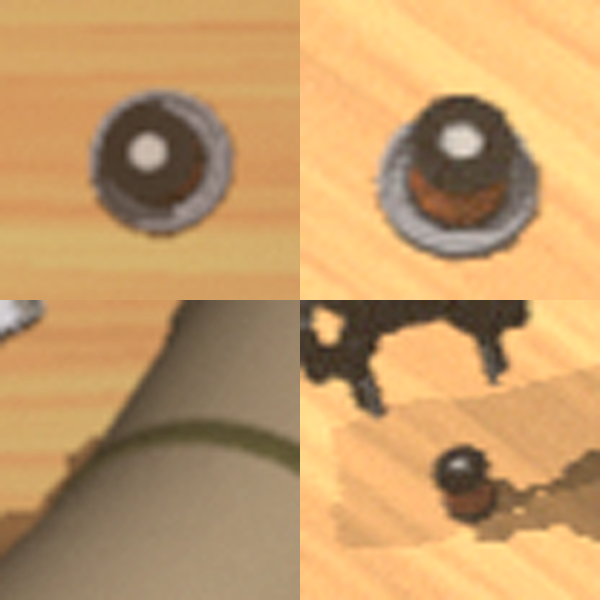

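The large coil stands upright in its cup, and the small coil is in place below the jaws. I grip the small coil.

```bash
python3 -m handwheel '[{"slide":[0,-0.002,-0.05],"roll":0,"hand":0.06},{"slide":[0,-0.002,-0.08],"roll":0,"hand":0.06},{"slide":[0,-0.002,-0.092],"roll":0,"hand":0.06},{"slide":[0,-0.002,-0.092],"roll":0,"hand":0.06},{"slide":[0,-0.002,-0.092],"roll":0,"hand":0.02},{"slide":[0,-0.002,-0.092],"roll":0,"hand":0.02},{"slide":[0,-0.002,-0.092],"roll":0,"hand":0.02},{"slide":[0,-0.002,-0.092],"roll":0,"hand":0.02},{"slide":[0,-0.002,-0.092],"roll":0,"hand":0.02}]' 30
python3 -m handwheel '[{"slide":[0,0,0.05],"roll":0,"hand":0.02},{"slide":[-0.02,0.02,0.1],"roll":0,"hand":0.02},{"slide":[-0.218,0.227,0.1],"roll":0,"hand":0.02},{"slide":[-0.218,0.227,0.1],"roll":0,"hand":0.02},{"slide":[-0.218,0.227,0.1],"roll":0,"hand":0.02},{"slide":[-0.218,0.227,0.1],"roll":0,"hand":0.02},{"slide":[-0.218,0.227,0.1],"roll":0,"hand":0.02},{"slide":[-0.218,0.227,0.05],"roll":0,"hand":0.02},{"slide":[-0.218,0.227,0.04],"roll":0,"hand":0.02},{"slide":[-0.218,0.227,0.04],"roll":0,"hand":0.02}]' 30
python3 ov.py cs2 .017 .036 .028 .462 .121 .029
```

```text
time: 21.48
ee_pos: [0.6818, -0.1067, 0.0301]
tcp_rot: [0.864, 0.504, 0.007, 0.003]
force: [-0.9, 0.5, 7.3]
opening: 0.386
time: 22.72
ee_pos: [0.4643, 0.1192, 0.0704]
tcp_rot: [0.864, 0.503, 0.006, 0.003]
force: [-0.3, -0.5, -0.8]
opening: 0.387
```

View pics/cs2.png

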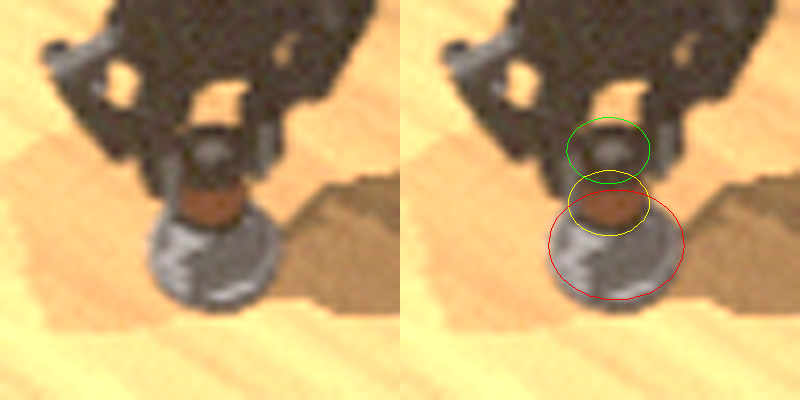

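The small coil is upright and aligned with the cup. I lower it, then check before release.

```bash
python3 -m handwheel '[{"slide":[-0.002,0.002,-0.02],"roll":0,"hand":0.02},{"slide":[-0.002,0.002,-0.032],"roll":0,"hand":0.02},{"slide":[-0.002,0.002,-0.036],"roll":0,"hand":0.02},{"slide":[-0.002,0.002,-0.0365],"roll":0,"hand":0.02},{"slide":[-0.002,0.002,-0.0365],"roll":0,"hand":0.02},{"slide":[-0.002,0.002,-0.0365],"roll":0,"hand":0.02}]' 30
```

```text
time: 23.52
ee_pos: [0.4628, 0.1212, 0.0347]
tcp_rot: [0.864, 0.503, 0.007, 0.003]
force: [-0.1, 0.2, -0.6]
opening: 0.384
```

```bash
python3 -m handwheel '[{"slide":[0,0,-0.0007],"roll":0,"hand":0.02},{"slide":[0,0,-0.0007],"roll":0,"hand":0.045},{"slide":[0,0,-0.0007],"roll":0,"hand":0.06},{"slide":[0,0,-0.0007],"roll":0,"hand":0.06},{"slide":[0,0,-0.0007],"roll":0,"hand":0.06},{"slide":[0,0,0.04],"roll":0,"hand":0.06},{"slide":[0,0,0.1],"roll":0,"hand":0.06},{"slide":[0,0,0.15],"roll":0,"hand":0.06},{"slide":[0,-0.05,0.18],"roll":0,"hand":0.06},{"slide":[0,-0.1,0.18],"roll":0,"hand":0.06}]' 30
python3 -m handwheel '[{"slide":[0,-0.06,0],"roll":0,"hand":0.06},{"slide":[0,-0.12,0],"roll":0,"hand":0.06},{"slide":[0,-0.12,0],"roll":0,"hand":0.06},{"slide":[0,-0.12,0],"roll":0,"hand":0.06},{"slide":[0,-0.12,0],"roll":0,"hand":0.06}]'
python3 - <<'E'
from h import *
T=[]
for P in((.665,.145,.02),(.565,-.333,.01),(.593,.309,.02),(.462,.121,.02)):
  for cam in('top','scene'):
    r=20;c=bot.camera(cam);u,v=proj(c,np.array(P));u,v=int(u),int(v)
    T.append(cv2.resize(c['color'][v-r:v+r,u-r:u+r],(200,200),interpolation=cv2.INTER_CUBIC))
cv2.imwrite('pics/fin.png',cv2.convertScaleAbs(np.vstack([np.hstack(T[::2]),np.hstack(T[1::2])]),alpha=1.5))
c=bot.camera('scene');cv2.imwrite('pics/finscene.png',c['color'])
E
```

```text
time: 24.78
ee_pos: [0.4637, 0.0211, 0.2166]
tcp_rot: [0.863, 0.504, 0.009, 0.004]
force: [0.5, 0.1, -0.2]
opening: 0.701
time: 25.4
ee_pos: [0.4637, -0.0974, 0.2164]
tcp_rot: [0.863, 0.505, 0.009, 0.003]
force: [0.4, 0.7, -0.2]
opening: 0.704
```

View pics/fin.png

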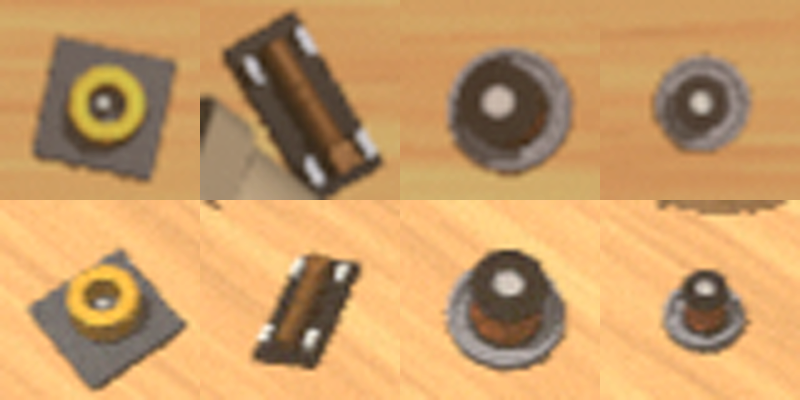

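View pics/finscene.png

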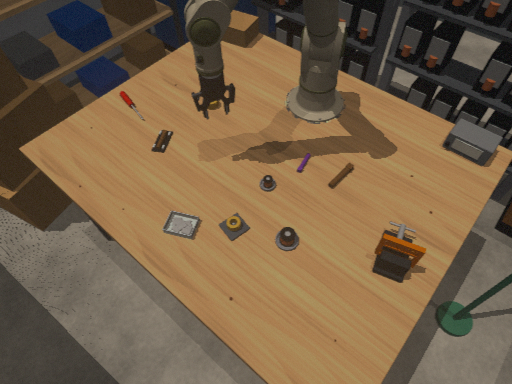

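Every part is seated and the tin and clamp look untouched. I hand the job in.

```bash
python3 -c "
from bench import bot
print(bot.finish_job())"
```

```text
the job is handed in; nothing more can be done
None
```

All four parts are in their rests, and I handed the job in at about 26 s on the robot's clock, with the gripper empty and clear of everything. I placed them in the order asked: nut, pin, large coil, small coil.

**Last checks (both cameras):**
- **Nut:** it sits flat on the plate, with the post visible in the bore.
- **Pin:** it lies in the cradle between all four lugs. It looks about 2 mm off centre along its length, which is within what I can measure from the images.
- **Coils:** both stand upright inside their cups. The large one looks slightly off centre in its cup.
- **Bystanders:** the tin, the clamp and the look-alike pins looked unmoved in the final picture. The large look-alike nut was behind the arm there, so I could not check it; the gripper had stayed clear of it.

The highest force reading I saw at the end of a move was about 7 N. No check failed, and the hand-in gives no verdict.

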